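# Clamp a walnut blank in the sanding jig with the sunken knob

### The job

Stand the dark walnut blank, rounded edge up, lengthways in the slot of the sanding jig so that it sits down on the slot's floor, and let go of it. Then reach into the round well and turn the sunken red knob clockwise until the jaw holds the blank snugly, with about 11 newtons: it must not be loose, and never over 30 newtons, which would dent it. Do not lean on the well (stay under 25 newtons) and leave the other things where they are; finish with the gripper clear.

Things in the scene. Friction and masses are not known exactly. Their poses are not given: they have to be found in the camera images.
- blank: Dark walnut blank, 110 long (its x) x 20 thick (its y) x 66 high (its z), standing on its long edge; flat 20 mm apart faces, upper corners rounded with 26 mm radius, so its top is flat only over the middle 58 mm. 110 g, nominally. Origin at the centre of its underside.
- jig: Fixed sanding jig. Base board 140 (x) x 220 (y) x 20 high; origin at the centre of its underside, z up. On its -y half an aluminium block with the round well. On its +y half the open-ended slot, running along x: floor z = 20 mm (the board's top), blue jaw on its -y side, black sprung rubber pad before a plywood fence on its +y side, both up to about z = 55 mm.
- slot (a point): Point on the slot's floor, at jig (0, 30, 20) mm; axes as the jig's (x along the slot). The fence is bolted up to 3.5 mm either way of its mean place, so the relaxed pad's face lies anywhere from jig y = 43 to 50 mm. The pad yields towards +y by 1 mm for every 8 N, 9 mm at most. The 66 mm high blank stands 30 mm out of the jig.
- jaw: Blue steel jaw plate, 100 (x) x 14 (y) x 34 high; it slides along the jig's +y as the knob is turned. Origin at the centre of its underside, at jig (0, 6 mm + travel, 20 mm); its face is 7 mm to the +y side of that. It pushes the blank along until this meets the pad, then clamps it: 6 to 16 N between jaw and blank is right.
- well: Aluminium block, 120 (x) x 100 (y) x 36 high, fixed on the jig. Origin at the centre of its underside, at jig (0, -55, 20) mm. The round well in its top is 76 mm in diameter, 26 mm deep and centred on the block: its floor is 10 mm above this origin, its rim 36 mm above (56 mm above the table).
- knob_grip (a point): Centre of the red knob's grip bar, on the vertical turning axis at the well's centre, 14 mm above the well's floor (44 mm above the table). The bar is 26 mm long (this frame's x, turns with the knob) x 12 thick (its y: grip across it) x 20 high; its top is 24 mm, its underside 4 mm above the well's floor.
- knob (a joint): Knob angle in rad, 0 to 4, grows clockwise seen from above; starts at 0 to 0.4. It moves the jaw 8 mm per rad (travel = 8 mm x angle; 0 is fully open). Turning it free takes a steady 0.16 N m of friction; each newton of clamping adds 0.008 N m. It stays where it is left, but springs back to 20 N if let go above that.
- sander: Cork sanding block with red sole, 102 x 60 x 34, bystander. Origin at the centre of its underside.
- offcut: Pale wood offcut lying flat, 150 x 55 x 22, bystander. Origin at the centre of its underside.
- glue: White glue bottle with orange cap, 56 diameter, 160 high, bystander. Origin at the centre of its underside.
- clamp: Yellow and black quick-action bar clamp lying flat, 300 long, 30 high, bystander. Origin under the middle of its bar.
- square: Try square lying flat, wooden stock 100 long, steel blade 160 long, bystander. Origin under the middle of the stock.
- brush: Bench brush lying flat, 200 long, bystander. Origin on its underside.
- tin: Open steel tin, 76 diameter, 100 high, bystander. Origin at the centre of its underside.
There are look-alikes about, which are no part of the job. Of the things like the blank, leave any that is orange, pink or purple; of the rest the larger one is meant.

How it is judged:
By the outcome, as a careful person would: the job done as asked, in the order asked, and still so for the second after the job is handed in, with the robot touching nothing.
It also fails if it takes over 72 s, if anything falls off the work surface, if the arm or the gripper's body presses on something with over 40 N, if the wrist force passes 120 N, or if a joint passes its speed limit or range.

### The arm

A 7-joint arm with a two-finger parallel gripper is mounted at the origin on the work surface. World frame = base frame: x ahead of the robot, y to its left, z up, the work surface at z = 0. Lengths are in m, angles in degrees, forces in N, time in s.
With the tool pointing down it reaches from about 0.35 to 0.9 m from the base axis. Payload 8.1 kg.
Tool frame: the origin (TCP) lies on the front face of the gripper's body, between the roots of the fingers; the fingertips stand 66 mm ahead of it and the grasp point (between the pads) lies 47 mm ahead of it (ctrl.tcp_to_grasp is the distance from the TCP to the grasp point, in m); z points along the fingers, y is the line along which they close (so a half turn about z gives the same grasp; the last joint's range is limited). The gripper opens to 92 mm and grips with 3 to 60 N. Pads are 19 mm wide; open, the fingers measure 130 mm over their backs; the gripper's body (75 mm by 190 mm) begins 47 mm behind the grasp point.
Start: joints at [63.564, 24.895, 1.432, 90.138, -0.665, 64.973, -4.303], TCP at [0.219, -0.585, 0.292] pointing down, gripper open.
Joint ranges: [-149.89, 149.89], [-25.12, 119.58], [-72.63, 75.52], [4.76, 147.25], [-75.54, 255.54], [6.69, 114.76], [-157.13, 157.13]. Speed limits (degrees/s): [127.2, 127.2, 172.46, 172.46, 180, 180, 180].

### API

Orientations are given as a 3x3 rotation matrix whose columns are the frame's x, y, z axes.
In Python, from workcell import ctrl gives the robot as it stands. The module is installed in compiled form; this text tells all that it offers.
- The arm moves only by the tool carry_out, never from a script. Its argument "deltas" is a list of rows, each a list of 3 entries, a list of its own where there are three numbers: the finger opening in cm, from 0 to 9.18, then the shift along the tool's x, y, z in cm, then the turn about the tool's z in units of 5 degrees (1.0 is 5 degrees). A call has 1 to 20 rows; each row is the pose to reach, as a shift and turn from the pose commanded when the call began, along the tool's axes at that moment; what a row does not reach only later rows make up. A row lasts 1/12 s, in which the tool goes at most 41.7 mm and 7.16 degrees, less where a joint would pass 70% of its speed; a pose out of reach is approached as far as the arm can. A call with a gripper value outside its range is refused whole. The fingers move at their own pace and stop on an object; "force" is the grip in N (left out, the last holds). Time passes only in rows, so rows that repeat a pose let the fingers close. It gives the time, the measured TCP pose, the force, the opening and the grip force at its end, in the units of the state.
- ctrl.observe(): the state, without advancing time (a new reading comes with each control period).
- ctrl.snapshot(name): name is "side" or "top"; returns a dict with "img" (480x640x3 uint8, blue, green, red), "fx", "fy", "cx", "cy" (pixels), "k1" (the pictures are not rectified: a ray, as slopes to the right and down, at radius r is drawn at 1 + k1 r^2 times it, then the intrinsics apply), "camera_from_world" (4x4, takes a point from world to camera coordinates). Camera axes: x right, y up, looking along -z (the intrinsics and any distortion apply to the point x, -y, -z); pixel columns grow to the right and rows downward; lengths in m; the calibration is good to about 2 mm. A picture is of the moment at which its call begins. There is no depth.
- ctrl.hand_in(): hands the job in; it is judged then, once.
The state is a dict: "clock": time; "qpos": joint angles; "joint_vel": joint speeds; "joint_efforts": joint torques, N m; "position": TCP position; "eef_rot": TCP orientation; "wrist_force": force on the tool from outside, world axes, zero at the start; "wrist_torque": the same for the moment, N m; "grip_width": finger opening in m; "finger_force": force on a finger pad.
Only numpy, scipy, OpenCV 4.12 (cv2) and the standard library are available. Lean on these libraries where they do the work, as an engineer would, in place of code of your own. Each camera call takes 0.05 s, during which the arm holds its last target. There are 200 camera calls.

## Working session

There is one attempt and no reset: what is moved stays moved. The work goes in short steps, Python scripts to look and compute and a tool call to move; the robot and the scene stay as the last step left them, time stands still between calls to the robot, and variables do not carry over. Pictures are saved under pics/ and viewed, at most 10 in all, crops included, and the job is handed in when it is done.

Besides the shell and the picture viewer there is one more tool, called after "Emit:" by a JSON object that holds its "api" and its "payload". carry_out: Moves the arm, as the interface text tells. Its arguments: {"type":"object","properties":{"deltas":{"type":"array"},"force":{"type":"number"}},"required":["deltas"]}

```bash
mkdir -p pics
cat > h.py <<'E'
import numpy as np, cv2
from workcell import ctrl
def ray(s,u,v):
    K=np.array([[s["fx"],0,s["cx"]],[0,s["fy"],s["cy"]],[0,0,1]])
    p=np.array([(u-s["cx"])/s["fx"],(v-s["cy"])/s["fy"]]); q=p.copy()
    for _ in range(30): q=p/(1+s["k1"]*(q@q))
    M=np.array(s["camera_from_world"]); R,t=M[:3,:3],M[:3,3]
    return -R.T@t, R.T@np.array([q[0],-q[1],-1.])
def at(s,u,v,z):
    o,d=ray(s,u,v); return o+d*(z-o[2])/d[2]
def proj(s,P):
    M=np.array(s["camera_from_world"]); c=M[:3,:3]@np.array(P)+M[:3,3]
    q=np.array([c[0],-c[1]])/-c[2]; q=q*(1+s["k1"]*(q@q))
    return np.array([q[0]*s["fx"]+s["cx"],q[1]*s["fy"]+s["cy"]])
def both(n):
    import pickle
    for k in("top","side"):
        s=ctrl.snapshot(k); cv2.imwrite(f"pics/{n}_{k}.png",s["img"]); pickle.dump(s,open(f"pics/{n}_{k}.pkl","wb"))
def load(n):
    import pickle; return pickle.load(open(f"pics/{n}.pkl","rb"))
E
python3 - <<'E'
from h import *
both("a")
for k in("a_top","a_side"):
    s=load(k); print(s["fx"],s["k1"],ray(s,320,240))
o=ctrl.observe(); print(o)
E
```

```text
514.9441811674399 0.04314094369880661 (array([ 0.44951325, -0.02319237,  1.3065707 ]), array([ 0.06214154, -0.01949822, -0.99791512]))
487.9813644662715 -0.06161721504684992 (array([0.46386104, 0.71537776, 0.88031976]), array([ 0.05729879, -0.6584969 , -0.75052092]))
{'clock': 0.1, 'qpos': array([63.5629113 , 24.93260426,  1.43034125, 90.1838069 , -0.6644337 ,
       64.97381449, -4.30069439]), 'joint_vel': array([-0.04322524, -0.05450961,  0.05766085, -0.28948953, -0.00029866,
        0.01240516,  0.06281176]), 'joint_efforts': array([ 4.42917182e-03, -6.69120598e+01,  9.88923535e-01, -3.15147865e+01,
       -6.03231881e-02,  3.73354100e-02,  1.02445902e-04]), 'position': array([ 0.21931008, -0.58486485,  0.29152226]), 'eef_rot': array([[ 9.36321092e-01,  3.51144454e-01, -6.21002041e-04],
       [ 3.51144980e-01, -9.36320215e-01,  1.28794674e-03],
       [-1.29201409e-04, -1.42399344e-03, -9.99998978e-01]]), 'wrist_force': array([-0.00135472,  0.53232145,  0.69682427]), 'wrist_torque': array([-0.06629571,  0.03403093,  0.06028929]), 'finger_force': 0.0, 'grip_width': 0.09187273905885278}
```

View pics/a_top.png

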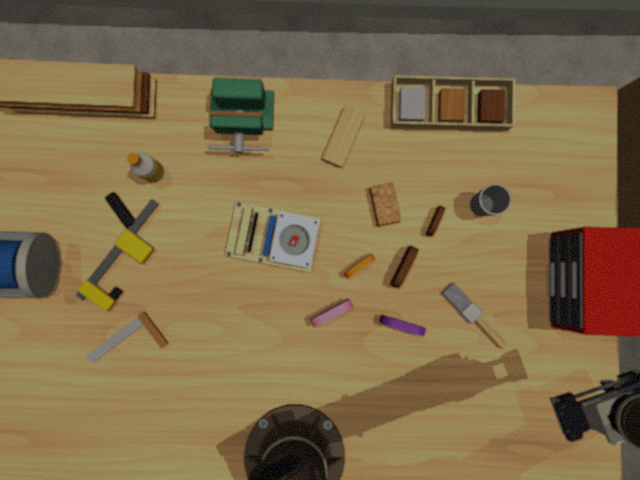

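View pics/a_side.png

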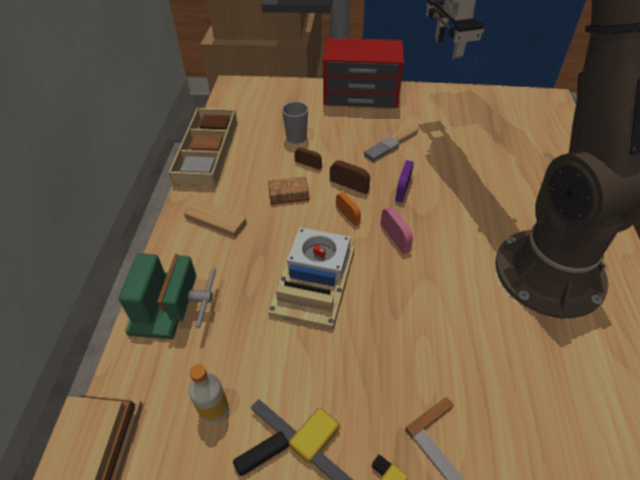

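Both pictures show five blank-like shapes. Top-view pixels: dark large (404,267), dark small (435,221), orange (360,266), pink (332,313), purple (402,326). I choose the large dark one at (404,267). The jig is at (275,238), with its slot at about (252,232) and its knob at (294,240).

Run:
```python
from h import *
t=load("a_top")["img"]; 
a=cv2.resize(t[195:280,220:325],None,fx=5,fy=5,interpolation=cv2.INTER_CUBIC)
b=cv2.resize(t[200:300,375:450],None,fx=4,fy=4,interpolation=cv2.INTER_CUBIC)[:425,:275]
o=np.zeros((425,800,3),np.uint8); o[:,:525]=a; o[:400,525:525+275]=b[:400]
cv2.imwrite("pics/c1.png",cv2.convertScaleAbs(o,alpha=1.5))
```

```text
(no output)
```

View pics/c1.png

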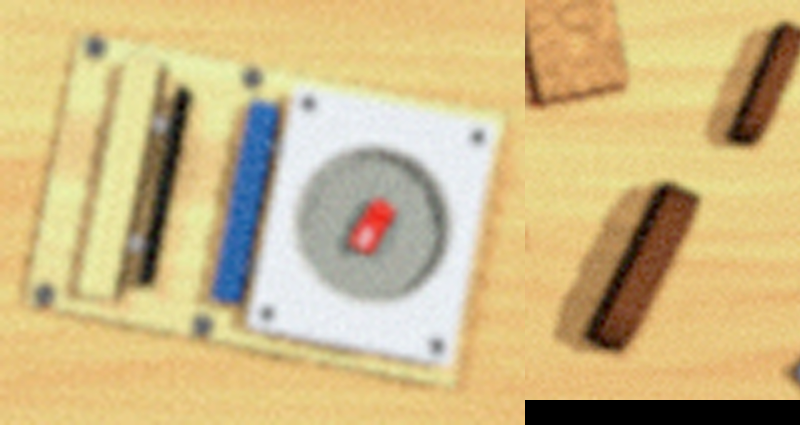

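```bash
cat >> h.py <<'E'
def P(pose,X):
    c,s=np.cos(pose[2]),np.sin(pose[2]); X=np.atleast_2d(np.array(X,float))
    return np.c_[pose[0]+c*X[:,0]-s*X[:,1],pose[1]+s*X[:,0]+c*X[:,1],X[:,2]]
a=np.linspace(0,np.pi/2,8)
prof=[(-.055,0),(.055,0)]+[(.029+.026*np.cos(t),.04+.026*np.sin(t)) for t in a]+[(-.029-.026*np.sin(t),.04+.026*np.cos(t)) for t in a]
BL=np.array([(x,y,z) for x,z in prof for y in(-.01,.01)])
def dark(s,c,r=40,th=90):
    g=cv2.GaussianBlur(s["img"],(0,0),.7).astype(int); m=(g[...,2]<th)&(g.sum(2)<th*2)
    m=m.astype(np.uint8); n,l,st,ce=cv2.connectedComponentsWithStats(m)
    k=l[c[1],c[0]]; return (l==k).astype(np.uint8)
def hullmask(s,X,f=4):
    p=np.array([proj(s,q) for q in X]); h=cv2.convexHull(p.astype(np.float32))
    m=np.zeros(s["img"].shape[:2],np.uint8); return cv2.fillPoly(np.zeros_like(m),[np.round(h*16).astype(np.int32)],1,shift=4)
E
python3 - <<'E'
from h import *
from scipy.optimize import least_squares, minimize
t=load("a_top"); sd=load("a_side")
px=lambda u,v:((u+.5)/5-.5+220,(v+.5)/5-.5+195)
# jig: +x up in the picture, +y left
J=[((.07,.11,.02),(80,37)),((-.07,.11,.02),(28,305)),((.07,-.11,.02),(505,118)),((-.07,-.11,.02),(455,383)),
((.06,-.005,.056),(293,82)),((.06,-.105,.056),(500,115)),((-.06,-.105,.056),(453,365)),((-.06,-.005,.056),(248,327))]
X=np.array([j[0] for j in J]); U=np.array([px(*j[1]) for j in J])
r=least_squares(lambda p:np.ravel([proj(t,q) for q in P(p,X)]-U),[.45,.1,-.2])
j=r.x; print("jig",j[:2],np.degrees(j[2]),"res px",np.round(r.fun,1))
c,s=np.cos(-j[2]),np.sin(-j[2])
def tojig(u,v,z):
    w=at(t,*px(u,v),z)-[j[0],j[1],0]; return np.round(1000*np.array([c*w[0]-s*w[1],s*w[0]+c*w[1]]),1)
print("jawface",tojig(250,102,.054),tojig(213,300,.054),"pad",tojig(188,95,.055),tojig(152,283,.055))
print("knob",tojig(388,207,.054),tojig(360,247,.054))
ms=[(t,dark(t,(404,267))),(sd,dark(sd,(350,178)))]
for s_,m in ms: print(m.sum(), cv2.boundingRect(m))
g=at(t,402,268,.03)
def cost(p,ms=ms):
    e=0
    for s_,m in ms:
        h=hullmask(s_,P(p,BL)); e+=(h^m).sum()/m.sum()
    return e
def fit(ms):
    b=min((minimize(lambda q:cost([q[0]/100,q[1]/100,q[2]/10],ms),[g[0]*100,g[1]*100,a*10],method="Nelder-Mead",options=dict(initial_simplex=np.array([g[0]*100,g[1]*100,a*10])+np.array([[0,0,0],[1,0,0],[0,1,0],[0,0,2]]))for a in(-.3,-.5,-.7)),key=lambda r:r.fun)
    return b.x/[100,100,10],b.fun
for M in(ms,ms[:1],ms[1:]):
    q,f=fit(M); print("blank",q[:2],np.degrees(q[2]),f)
E
```

```text
File "<stdin>", line 25
    b=min((minimize(lambda q:cost([q[0]/100,q[1]/100,q[2]/10],ms),[g[0]*100,g[1]*100,a*10],method="Nelder-Mead",options=dict(initial_simplex=np.array([g[0]*100,g[1]*100,a*10])+np.array([[0,0,0],[1,0,0],[0,1,0],[0,0,2]]))for a in(-.3,-.5,-.7)),key=lambda r:r.fun)
                                                                                                                ^^^^^^^^
SyntaxError: invalid syntax. Maybe you meant '==' or ':=' instead of '='?
```

```bash
cat > fit.py <<'E'
from h import *
from scipy.optimize import least_squares, minimize
t=load("a_top"); sd=load("a_side")
px=lambda u,v:((u+.5)/5-.5+220,(v+.5)/5-.5+195)
J=[((.07,.11,.02),(80,37)),((-.07,.11,.02),(28,305)),((.07,-.11,.02),(505,118)),((-.07,-.11,.02),(455,383)),
((.06,-.005,.056),(293,82)),((.06,-.105,.056),(500,115)),((-.06,-.105,.056),(453,365)),((-.06,-.005,.056),(248,327))]
X=np.array([j[0] for j in J]); U=np.array([px(*j[1]) for j in J])
r=least_squares(lambda p:np.ravel([proj(t,q) for q in P(p,X)]-U),[.45,.1,-.2])
j=r.x; print("jig",j[:2],np.degrees(j[2]),"res px",np.round(r.fun,1))
c,s=np.cos(-j[2]),np.sin(-j[2])
def tojig(u,v,z):
    w=at(t,*px(u,v),z)-[j[0],j[1],0]; return np.round(1000*np.array([c*w[0]-s*w[1],s*w[0]+c*w[1]]),1)
print("jawface",tojig(250,102,.054),tojig(213,300,.054),"pad",tojig(188,95,.055),tojig(152,283,.055))
print("knob",tojig(388,207,.054),tojig(360,247,.054))
ms=[(t,dark(t,(404,267))),(sd,dark(sd,(350,178)))]
for s_,m in ms: print(m.sum(), cv2.boundingRect(m))
g=at(t,402,268,.03)
def cost(q,ms):
    p=q/[100,100,10]
    return sum((hullmask(s_,P(p,BL))^m).sum()/m.sum() for s_,m in ms)
def fit(ms):
    best=None
    for a0 in(-.3,-.5,-.7):
        x0=np.array([g[0]*100,g[1]*100,a0*10])
        b=minimize(cost,x0,args=(ms,),method="Nelder-Mead",options=dict(initial_simplex=x0+np.array([[0,0,0],[1,0,0],[0,1,0],[0,0,2]])))
        if best is None or b.fun<best.fun: best=b
    return best.x/[100,100,10],best.fun
for M in(ms,ms[:1],ms[1:]):
    q,f=fit(M); print("blank",q[:2],np.degrees(q[2]),f)
E
python3 fit.py
```

```text
jig [0.53559345 0.06924791] -8.727428123893072 res px [-0.6 -1.  -0.8  0.4  0.7 -1.4  0.7  0.6  0.4  0.5 -0.7  1.3 -0.1 -0.3
  0.3 -0.1]
jawface [47.8 15.1] [-50.4  15. ] pad [45.6 45.4] [-47.6  45.5]
knob [  9.4 -60.4] [-12.3 -50.5]
459 (390, 246, 27, 42)
863 (330, 162, 40, 32)
blank [ 0.46974651 -0.25618345] -26.82338461632956 0.3850503765301666
blank [ 0.46984441 -0.25611255] -26.646742171432543 0.23093681917211328
blank [ 0.47090147 -0.25423013] -31.695172380622722 0.10428736964078796
```

```bash
cat >> fit.py <<'E'
print("---")
for th in(100,115,130):
    ms=[(t,dark(t,(404,267),th=th)),(sd,dark(sd,(350,178),th=th))]
    for M in(ms,ms[:1],ms[1:]):
        q,f=fit(M); print(th,[m.sum() for _,m in M],"blank",q[:2],np.degrees(q[2]),f)
o=[]
q=np.array([.4703,-.2555,np.radians(-29)])
for s_,(x,y),k in((t,(220,190),3),(sd,(265,150),3)):
    im=cv2.resize(s_["img"],None,fx=k,fy=k)
    def dr(pts,col):
        pp=np.array([proj(s_,w)*k+1 for w in pts]); cv2.polylines(im,[np.round(pp).astype(int)],True,col,1)
    dr(P(j,X[[0,1,3,2]]),(0,0,255)); dr(P(j,X[4:]),(255,0,255))
    for y_ in(-.01,.01): dr(P(q,BL[np.isclose(BL[:,1],y_)]),(0,255,0))
    o.append(im[y*k:y*k+180*k,x*k:x*k+(220 if s_ is t else 150)*k][:, :400 if s_ is sd else None])
h=np.hstack(o); h=cv2.resize(h,(800,int(h.shape[0]*800/h.shape[1])));cv2.imwrite("pics/o.png",cv2.convertScaleAbs(h,alpha=1.4))
E
python3 fit.py|sed '1,/---/d'
```

```text
100 [np.uint64(495), np.uint64(904)] blank [ 0.46971042 -0.25638387] -26.647795764158335 0.2474166443192992
100 [np.uint64(495)] blank [ 0.46759739 -0.25400968] -26.3717740435786 0.1494949494949495
100 [np.uint64(904)] blank [ 0.47040283 -0.25469459] -30.497832166492753 0.06637168141592921
115 [np.uint64(543), np.uint64(955)] blank [ 0.46898813 -0.25373636] -26.565850364522642 0.1150077618042097
115 [np.uint64(543)] blank [ 0.46786986 -0.25394424] -26.015175302431185 0.0570902394106814
115 [np.uint64(955)] blank [ 0.46926985 -0.25310262] -27.035758268661038 0.041884816753926704
130 [np.uint64(632), np.uint64(1082)] blank [ 0.47005195 -0.25492223] -26.987215339213677 0.21771683942066966
130 [np.uint64(632)] blank [ 0.46857725 -0.25467944] -24.903220633910678 0.08702531645569621
130 [np.uint64(1082)] blank [ 0.47090255 -0.25215429] -29.558035698645135 0.08317929759704251
```

View pics/o.png

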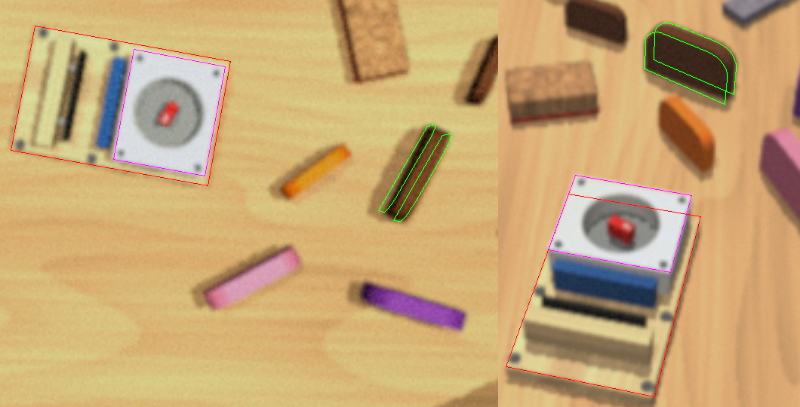

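The overlay lies on the large dark walnut blank in both views (green) and on the jig board and well (red and magenta). Blank pose: (0.469, -0.2537), yaw -26.6°. Jig: (0.5356, 0.0692), yaw -8.7°, slot free from about jig y 15 to 45.4. Now I move above the blank.

Emit:
{"api": "carry_out", "payload": {"deltas": [[5,[35.0,-22.25,4],-26.56],[5,[35.0,-22.25,4],-26.56],[5,[35.0,-22.25,4],-26.56],[5,[35.0,-22.25,4],-26.56],[5,[35.0,-22.25,10],-26.56],[5,[35.0,-22.25,10],-26.56],[5,[35.0,-22.25,10],-26.56],[5,[35.0,-22.25,10],-26.56],[5,[35.0,-22.25,10],-26.56],[5,[35.0,-22.25,10],-26.56],[5,[35.0,-22.25,10],-26.56],[5,[35.0,-22.25,10],-26.56],[5,[35.0,-22.25,10],-26.56],[5,[35.0,-22.25,10],-26.56],[5,[35.0,-22.25,10],-26.56],[5,[35.0,-22.25,10],-26.56],[5,[35.0,-22.25,10],-26.56],[5,[35.0,-22.25,10],-26.56],[5,[35.0,-22.25,10],-26.56],[5,[35.0,-22.25,10],-26.56]], "force": 20}}

```text
clock: 1.77
position: [0.4687, -0.2541, 0.1918]
eef_rot: [[-0.895, 0.446, -0.001], [0.446, 0.895, 0.001], [0.001, 0.0, -1.0]]
wrist_force: [-0.3, -0.5, -0.7]
grip_width: 0.0499
finger_force: 0.0
```

Emit:
{"api": "carry_out", "payload": {"deltas": [[5,[0,0.05,3.5],0],[5,[0,0.05,6],0],[5,[0,0.05,7.5],0],[5,[0,0.05,8.6],0],[5,[0,0.05,8.6],0],[5,[0,0.05,8.6],0],[1.4,[0,0.05,8.6],0],[1.4,[0,0.05,8.6],0],[1.4,[0,0.05,8.6],0],[1.4,[0,0.05,8.6],0],[1.4,[0,0.05,8.6],0],[1.4,[0,0.05,8.6],0],[1.4,[0,0.05,8.6],0],[1.4,[0,0.05,8.6],0],[1.4,[0,0.05,8.6],0],[1.4,[0,0.05,8.6],0]], "force": 20}}

```text
clock: 3.1
position: [0.4694, -0.2538, 0.1067]
eef_rot: [[-0.894, 0.449, 0.0], [0.449, 0.894, -0.001], [-0.001, -0.0, -1.0]]
wrist_force: [-1.3, 0.5, 4.8]
grip_width: 0.0201
finger_force: 20.0
```

Run:
```python
from h import *
both("b"); s=load("b_side"); t=load("b_top")
a=cv2.resize(s["img"][120:240,290:400],None,fx=4,fy=4); b=cv2.resize(t["img"][200:320,355:445],None,fx=4,fy=4)
cv2.imwrite("pics/b.png",cv2.convertScaleAbs(np.hstack([a,b]),alpha=1.5))
```

```text
(no output)
```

View pics/b.png

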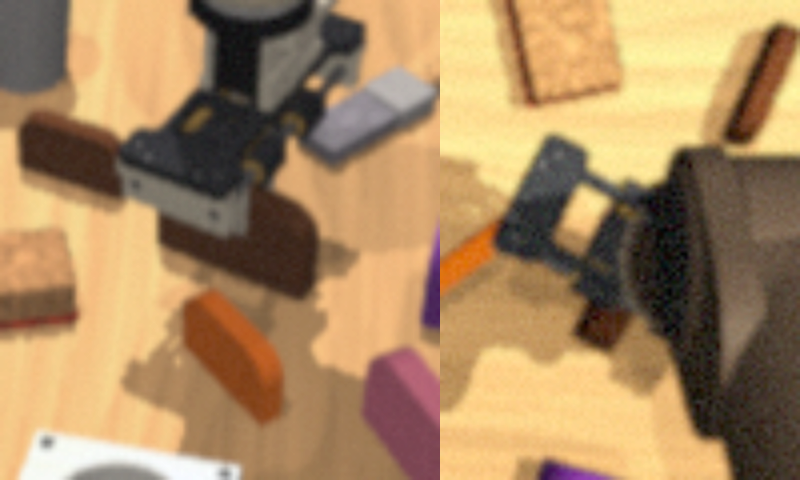

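Blank gripped at 20.1 mm, upright and centred in both views (side crop blank around (240,240)). Next: lift and carry above the slot.

Emit:
{"api": "carry_out", "payload": {"deltas": [[1.4,[0,0,-2],0],[1.4,[0,0,-5],0],[1.4,[0,0,-9],0],[1.4,[0,0,-12],0],[1.4,[0.8,3,-12],-0.4],[1.4,[1.7,6.2,-12],-0.7],[1.4,[2.6,9.5,-12],-1.1],[1.4,[3.5,13,-12],-1.5],[1.4,[4.5,16.5,-12],-1.9],[1.4,[5.5,20,-12],-2.2],[1.4,[6.4,23.4,-12],-2.6],[1.4,[7.4,27,-12],-2.9],[1.4,[8.2,30,-12],-3.2],[1.4,[8.9,32.5,-12],-3.4],[1.4,[9.4,34,-12],-3.57],[1.4,[9.52,34.73,-12],-3.57],[1.4,[9.52,34.73,-12],-3.57],[1.4,[9.52,34.73,-12],-3.57],[1.4,[9.52,34.73,-12],-3.57]]}}

```text
clock: 4.78
position: [0.5398, 0.0977, 0.2258]
eef_rot: [[-0.988, 0.155, -0.001], [0.155, 0.988, -0.001], [0.001, -0.001, -1.0]]
wrist_force: [-0.5, -0.7, -1.4]
grip_width: 0.02
finger_force: 20.0
```

Run:
```python
from h import *
both("c"); s=load("c_side"); o=ctrl.observe(); print(o["position"],o["eef_rot"][:,0],o["wrist_force"],o["finger_force"])
a=cv2.resize(s["img"][130:330,240:400],None,fx=3,fy=3)
# blank drawn at its assumed pose (centre under TCP)
T=o["position"]; p=[T[0],T[1],np.arctan2(o["eef_rot"][1,0],o["eef_rot"][0,0])]
for y_ in(-.01,.01):
    X=P(p,BL[np.isclose(BL[:,1],y_)])+[0,0,T[2]-.1067]
    pp=(np.array([proj(s,w) for w in X])-[240,130])*3+1; cv2.polylines(a,[np.round(pp).astype(int)],True,(0,255,0),1)
cv2.imwrite("pics/c.png",cv2.convertScaleAbs(a,alpha=1.6))
```

```text
[0.53993732 0.09776232 0.22604889] [-9.87852003e-01  1.55397493e-01  1.98322914e-04] [-0.30234856 -0.46156436 -1.18403156] 19.996419874951243
```

View pics/c.png

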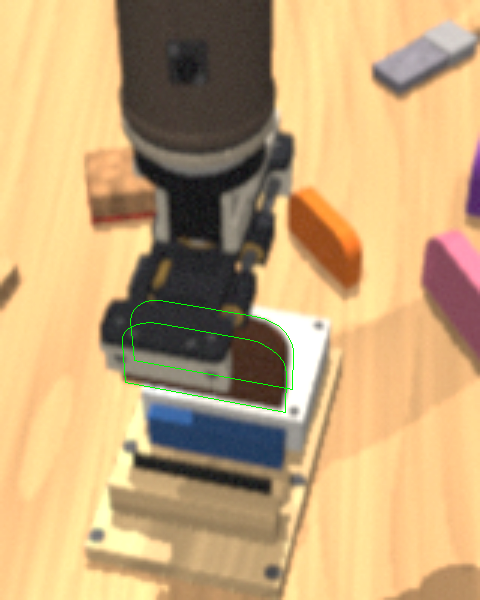

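The blank hangs as modelled (green outline on it, right end at about (290,400)) and the slot is free below. Descending into it.

Emit:
{"api": "carry_out", "payload": {"deltas": [[1.4,[0,0.14,2],0],[1.4,[0,0.14,4],0],[1.4,[0,0.14,5],0],[1.4,[0,0.14,5.5],0],[1.4,[0,0.14,6],0],[1.4,[0,0.14,6.5],0],[1.4,[0,0.14,7],0],[1.4,[0,0.14,7.5],0],[1.4,[0,0.14,8],0],[1.4,[0,0.14,8.5],0],[1.4,[0,0.14,9],0],[1.4,[0,0.14,9.3],0],[1.4,[0,0.14,9.3],0],[1.4,[0,0.14,9.3],0]]}}

```text
clock: 6.05
position: [0.5401, 0.101, 0.1331]
eef_rot: [[-0.988, 0.153, -0.0], [0.153, 0.988, -0.0], [0.0, -0.0, -1.0]]
wrist_force: [-0.9, -1.1, -1.1]
grip_width: 0.0199
finger_force: 20.0
```

Emit:
{"api": "carry_out", "payload": {"deltas": [[1.4,[0,-0.14,0.2],0],[1.4,[0,-0.14,0.35],0],[1.4,[0,-0.14,0.45],0],[1.4,[0,-0.14,0.55],0],[1.4,[0,-0.14,0.62],0],[1.4,[0,-0.14,0.66],0],[1.4,[0,-0.14,0.66],0],[1.4,[0,-0.14,0.66],0]]}}

```text
clock: 6.72
position: [0.5399, 0.0996, 0.1267]
eef_rot: [[-0.988, 0.153, 0.0], [0.153, 0.988, -0.0], [-0.0, -0.0, -1.0]]
wrist_force: [-0.6, 0.7, -0.8]
grip_width: 0.0199
finger_force: 20.0
```

Emit:
{"api": "carry_out", "payload": {"deltas": [[1.4,[0,0,0.04],0],[1.4,[0,0,0.08],0],[1.4,[0,0,0.1],0],[1.4,[0,0,0.1],0],[1.4,[0,0,0.1],0]]}}

```text
clock: 7.13
position: [0.5399, 0.0996, 0.1266]
eef_rot: [[-0.988, 0.153, 0.001], [0.153, 0.988, -0.001], [-0.001, -0.001, -1.0]]
wrist_force: [-4.4, -1.0, 14.0]
grip_width: 0.0193
finger_force: 20.0
```

Emit:
{"api": "carry_out", "payload": {"deltas": [[1.4,[0,0,-0.09],0],[1.4,[0,0,-0.09],0],[2.2,[0,0,-0.09],0],[2.8,[0,0,-0.09],0],[4,[0,0,-0.09],0],[4,[0,0,-0.09],0],[4,[0,0,-0.09],0],[4,[0,0,-0.09],0],[4,[0,0,-1],0],[4,[0,0,-3],0],[4,[0,0,-6],0],[4,[0,0,-8],0],[4,[0,0,-8],0],[4,[0,0,-8],0]]}}

```text
clock: 8.3
position: [0.5406, 0.0998, 0.2073]
eef_rot: [[-0.988, 0.153, 0.003], [0.153, 0.988, 0.0], [-0.003, 0.001, -1.0]]
wrist_force: [-0.6, -0.3, -0.7]
grip_width: 0.0399
finger_force: 0.0
```

Run:
```python
from h import *
from scipy.optimize import minimize
j=np.array([0.5356,0.06925,np.radians(-8.73)]); w=P(j,[0,-.055,0])[0]; print("well",w)
B=np.array([(x,y,z) for x in(-.013,.013) for y in(-.006,.006) for z in(.034,.054)])
for k,r in(("a_top",(280,225,30,30)),("a_side",(305,235,30,30))):
    s=load(k); g=s["img"].astype(int); m=((g[...,2]>1.6*g[...,1]+15)).astype(np.uint8); z=np.zeros_like(m); x,y,a,b=r; z[y:y+b,x:x+a]=m[y:y+b,x:x+a]
    f=[]
    for th in np.radians(np.arange(-60,21,2)):
        q=minimize(lambda d:(hullmask(s,P([w[0]+d[0]/1e3,w[1]+d[1]/1e3,th],B))^z).sum(),[0,0],method="Nelder-Mead",options=dict(initial_simplex=[[0,0],[3,0],[0,3]],maxiter=60))
        f.append((q.fun,round(np.degrees(th)),*np.round(q.x,1)))
    print(k,z.sum(),sorted(f)[:6])
both("d"); s=load("d_side")
cv2.imwrite("pics/d.png",cv2.convertScaleAbs(cv2.resize(s["img"][190:330,250:380],None,fx=4,fy=4),alpha=1.6))
```

```text
well [0.52725219 0.0148872  0.        ]
a_top 45 [(np.float64(16.0), -40, np.float64(0.3), np.float64(1.0)), (np.float64(22.0), -28, np.float64(0.5), np.float64(0.2)), (np.float64(22.0), -26, np.float64(0.6), np.float64(0.4)), (np.float64(23.0), -36, np.float64(-2.1), np.float64(2.3)), (np.float64(23.0), -34, np.float64(-0.6), np.float64(1.1)), (np.float64(23.0), -24, np.float64(0.0), np.float64(0.0))]
a_side 92 [(np.float64(32.0), -56, np.float64(0.6), np.float64(-1.6)), (np.float64(34.0), -58, np.float64(0.9), np.float64(-2.2)), (np.float64(34.0), -54, np.float64(0.4), np.float64(-1.7)), (np.float64(34.0), -52, np.float64(0.1), np.float64(-0.5)), (np.float64(34.0), -40, np.float64(1.5), np.float64(-3.0)), (np.float64(35.0), -48, np.float64(-1.3), np.float64(0.4))]
```

View pics/d.png

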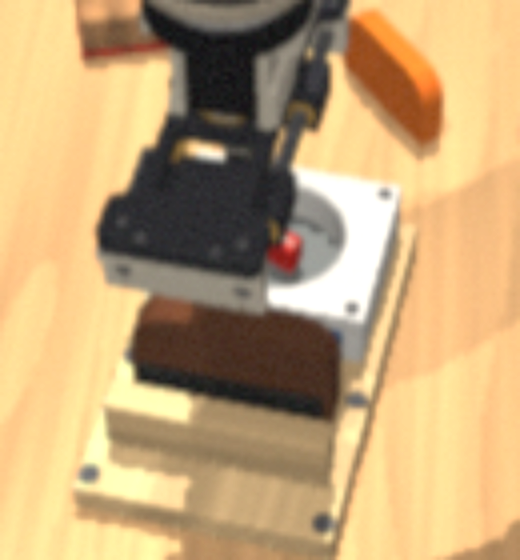

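The blank stands upright in the slot between jaw and pad (crop around (235,355)), and the knob is visible at (285,250). Opening to 26 mm and moving above the knob.

Emit:
{"api": "carry_out", "payload": {"deltas": [[2.6,[0,-3,0],1],[2.6,[0,-6,0],2],[2.6,[-0.03,-8.57,0],3],[2.6,[-0.03,-8.57,0],4.6],[2.6,[-0.03,-8.57,3],4.6],[2.6,[-0.03,-8.57,6],4.6],[2.6,[-0.03,-8.57,7.4],4.6],[2.6,[-0.03,-8.57,7.4],4.6],[2.6,[-0.03,-8.57,7.4],4.6],[2.6,[-0.03,-8.57,7.4],4.6]]}}

```text
clock: 9.23
position: [0.5274, 0.0152, 0.1321]
eef_rot: [[-0.85, 0.527, 0.0], [0.527, 0.85, 0.0], [0.0, 0.0, -1.0]]
wrist_force: [0.3, 0.0, -0.4]
grip_width: 0.0259
finger_force: 0.0
```

Run:
```python
from h import *
both("e"); s=load("e_side"); o=ctrl.observe(); print(o["position"],o["eef_rot"],o["wrist_force"],o["wrist_torque"],o["qpos"],o["grip_width"])
t=load("e_top")
cv2.imwrite("pics/e.png",cv2.convertScaleAbs(np.hstack([cv2.resize(i,None,fx=4,fy=4) for i in(s["img"][190:330,265:365],t["img"][180:320,230:330])]),alpha=1.6))
```

```text
[0.52781964 0.01506349 0.13268482] [[-8.49985278e-01  5.26803605e-01  1.72855531e-03]
 [ 5.26804633e-01  8.49986382e-01  1.68678253e-04]
 [-1.38038817e-03  1.05398498e-03 -9.99998492e-01]] [ 0.99817342 -0.47712749  0.02294533] [ 0.08108275 -0.20689938  0.03615594] [ 17.75269011  31.52101585 -34.49035989 111.46445471  25.03465197
  44.43406255  27.19435786] 0.025810559935765733
```

View pics/e.png

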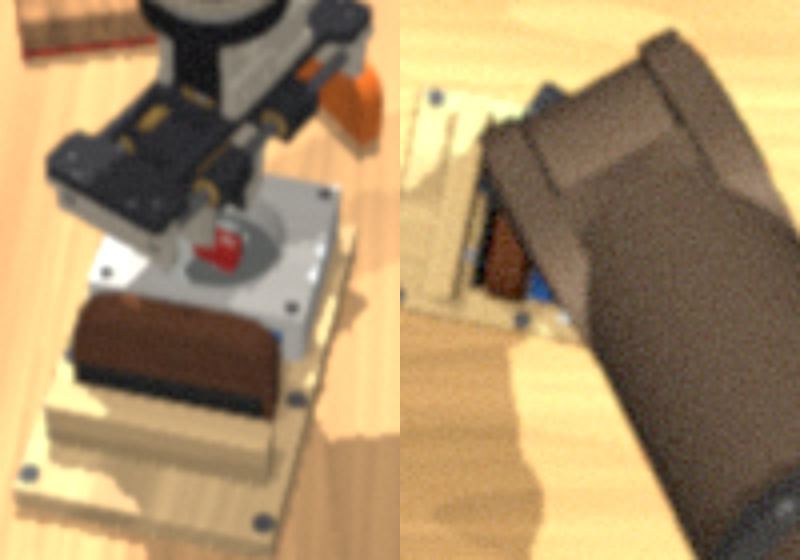

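The blank is still upright and the fingers hover above the knob, which shows red at (222,245) in the left crop. Descending into the well.

Emit:
{"api": "carry_out", "payload": {"deltas": [[2.6,[0,0,0.5],0],[2.6,[0,0,0.9],0],[2.6,[0,0,1.2],0],[2.6,[0,0,1.5],0],[2.6,[0,0,1.7],0],[2.6,[0,0,1.7],0]]}}

```text
clock: 9.83
position: [0.5269, 0.0148, 0.1141]
eef_rot: [[-0.85, 0.527, -0.001], [0.527, 0.85, -0.0], [0.001, -0.0, -1.0]]
wrist_force: [-0.8, -0.1, 0.1]
grip_width: 0.0257
finger_force: 0.0
```

Emit:
{"api": "carry_out", "payload": {"deltas": [[2.6,[0,0,0.4],0],[2.6,[0,0,0.8],0],[2.6,[0,0,1.1],0],[2.6,[0,0,1.2],0],[2.6,[0,0,1.2],0]]}}

```text
clock: 10.25
position: [0.5269, 0.0148, 0.1022]
eef_rot: [[-0.85, 0.527, -0.001], [0.527, 0.85, -0.0], [0.001, -0.0, -1.0]]
wrist_force: [-0.4, -0.4, 0.4]
grip_width: 0.0261
finger_force: 0.0
```

Emit:
{"api": "carry_out", "payload": {"deltas": [[1.8,[0,0,0],0],[1.5,[0,0,0],0],[1.0,[0,0,0],0],[1.0,[0,0,0],0],[1.0,[0,0,0],0],[1.0,[0,0,0],0],[1.0,[0,0,0],0],[1.0,[0,0,0],0]], "force": 15}}

```text
clock: 10.92
position: [0.5274, 0.0151, 0.1028]
eef_rot: [[-0.85, 0.527, 0.001], [0.527, 0.85, 0.0], [-0.0, 0.001, -1.0]]
wrist_force: [1.1, 1.6, 0.1]
grip_width: 0.012
finger_force: 14.8
```

Emit:
{"api": "carry_out", "payload": {"deltas": [[1.0,[0,0,0],0],[1.0,[0,0,0],0],[1.0,[0,0,0],0.5],[1.0,[0,0,0],1],[1.0,[0,0,0],1.5],[1.0,[0,0,0],2],[1.0,[0,0,0],2.5],[1.0,[0,0,0],3],[1.0,[0,0,0],3.5],[1.0,[0,0,0],4],[1.0,[0,0,0],4.5],[1.0,[0,0,0],5],[1.0,[0,0,0],5.5],[1.0,[0,0,0],6],[1.0,[0,0,0],6.5],[1.0,[0,0,0],7],[1.0,[0,0,0],7.5],[1.0,[0,0,0],8],[1.0,[0,0,0],8],[1.0,[0,0,0],8]], "force": 45}}

```text
clock: 12.58
position: [0.5273, 0.0151, 0.1028]
eef_rot: [[-0.314, 0.95, 0.0], [0.95, 0.314, 0.0], [-0.0, 0.0, -1.0]]
wrist_force: [1.9, 2.3, 0.0]
grip_width: 0.0118
finger_force: 44.8
```

```bash
cat > m.py <<'E'
from h import *
T=[];
for i in range(6):
    o=ctrl.observe(); T.append(np.r_[o["wrist_torque"],o["wrist_force"],o["joint_efforts"][6]]); ctrl.snapshot("side")
print(np.round(np.mean(T,0),3),np.round(np.std(T,0)[2],3),o["clock"],o["qpos"][6],np.degrees(np.arctan2(o["eef_rot"][1,0],o["eef_rot"][0,0])))
E
python3 m.py
```

```text
[ 0.73  -0.492 -0.084  2.097  3.244  1.251  0.028] 0.034 12.8333 -6.884829782070615 108.23676879848713
```

Emit:
{"api": "carry_out", "payload": {"deltas": [[1.0,[0,0,0],0.5],[1.0,[0,0,0],1],[1.0,[0,0,0],1.5],[1.0,[0,0,0],2],[1.0,[0,0,0],2.5],[1.0,[0,0,0],3],[1.0,[0,0,0],3.5],[1.0,[0,0,0],4]]}}

```text
clock: 13.55
position: [0.5272, 0.015, 0.1027]
eef_rot: [[0.033, 0.999, 0.0], [0.999, -0.033, 0.0], [0.0, 0.0, -1.0]]
wrist_force: [1.2, 3.2, 2.9]
grip_width: 0.0116
finger_force: 44.7
```

```bash
python3 m.py
python3 - <<'E'
from h import *
j=np.array([0.5356,0.06925,np.radians(-8.73)])
both("f")
s=load("f_side"); im=cv2.resize(s["img"][225:325,265:365],None,fx=6,fy=6,interpolation=cv2.INTER_CUBIC)
cv2.imwrite("pics/f.png",cv2.convertScaleAbs(im,alpha=2))
E
```

```text
[ 0.829 -0.445  0.017  1.595  3.968  2.706  0.04 ] 0.094 13.8 -22.693658888686382 88.28812543614127
```

View pics/f.png

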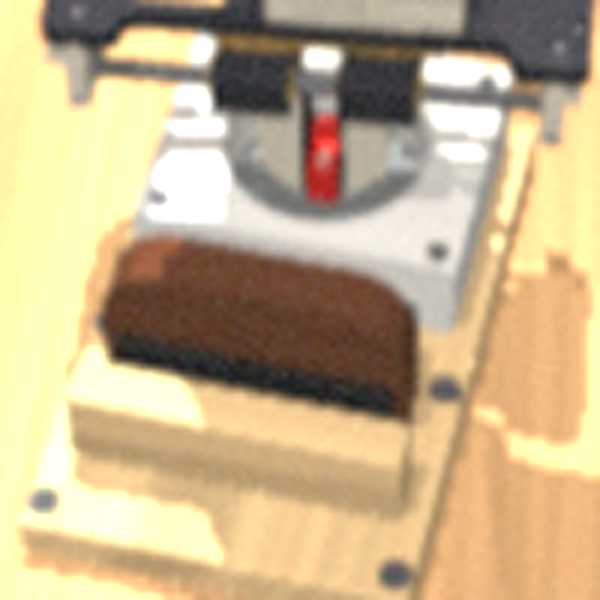

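The knob is between the fingers (red, (322,160)) and turns with them. The blank is upright, near the black pad (270,375). I will go on in small steps, watching torque just after each motion.

```bash
cat > n.py <<'E'
from h import *
for i in range(5):
    o=ctrl.observe(); print(np.round([o["clock"],np.degrees(np.arctan2(o["eef_rot"][1,0],o["eef_rot"][0,0])),o["joint_efforts"][6],o["wrist_torque"][2],o["joint_vel"][6],o["qpos"][6]],3)); ctrl.snapshot("side") if i<4 else 0
E
python3 n.py
```

```text
[ 1.3950e+01  8.8246e+01  7.1000e-02 -4.2000e-02 -1.9100e-01 -2.2727e+01]
[ 1.4000e+01  8.8238e+01  6.4000e-02 -7.8000e-02 -2.7300e-01 -2.2734e+01]
[ 1.4050e+01  8.8236e+01  5.8000e-02 -9.9000e-02 -1.6000e-01 -2.2739e+01]
[ 1.4100e+01  8.8224e+01  5.3000e-02 -2.8000e-02 -1.6900e-01 -2.2747e+01]
[ 1.4150e+01  8.8223e+01  5.0000e-02 -6.5000e-02 -3.8000e-02 -2.2748e+01]
```

Emit:
{"api": "carry_out", "payload": {"deltas": [[1.0,[0,0,0],0.2],[1.0,[0,0,0],0.4],[1.0,[0,0,0],0.6],[1.0,[0,0,0],0.8]]}}

```text
clock: 14.48
position: [0.5272, 0.015, 0.1027]
eef_rot: [[0.101, 0.995, 0.0], [0.995, -0.101, 0.0], [0.0, 0.0, -1.0]]
wrist_force: [1.2, 3.8, 5.5]
grip_width: 0.0114
finger_force: 44.7
```

```bash
python3 n.py
```

```text
[ 14.483  84.197   0.179   0.147  -9.403 -25.931]
[ 1.4533e+01  8.4115e+01  6.9000e-02  1.6000e-01  1.7470e+00 -2.5995e+01]
[ 14.583  84.201  -0.38    0.14    0.807 -25.928]
[ 14.633  84.228  -0.188   0.136   0.189 -25.904]
[ 1.4683e+01  8.4238e+01 -1.1000e-01  5.4000e-02 -7.0000e-03 -2.5897e+01]
```

Emit:
{"api": "carry_out", "payload": {"deltas": [[1.0,[0,0,-0.02],0.2],[1.0,[0,0,-0.03],0.4],[1.0,[0,0,-0.04],0.6],[1.0,[0,0,-0.04],0.8]]}}

```text
clock: 15.02
position: [0.5272, 0.015, 0.1028]
eef_rot: [[0.17, 0.985, 0.0], [0.985, -0.17, 0.0], [0.0, 0.0, -1.0]]
wrist_force: [3.2, 4.7, 1.2]
grip_width: 0.0117
finger_force: 44.7
```

```bash
python3 n.py
```

```text
[ 15.017  80.191   0.181   0.137  -9.337 -29.07 ]
[ 1.5067e+01  8.0113e+01  7.0000e-02  1.4700e-01  1.6980e+00 -2.9133e+01]
[ 1.5117e+01  8.0192e+01 -3.8000e-01  3.2000e-02  8.2800e-01 -2.9069e+01]
[ 1.5167e+01  8.0222e+01 -1.8700e-01  5.1000e-02  2.3600e-01 -2.9045e+01]
[ 1.5217e+01  8.0230e+01 -1.0900e-01  1.1000e-01 -1.3000e-02 -2.9038e+01]
```

Emit:
{"api": "carry_out", "payload": {"deltas": [[1.0,[0,0,0],0.2],[1.0,[0,0,0],0.4],[1.0,[0,0,0],0.6],[1.0,[0,0,0],0.8]]}}

```text
clock: 15.55
position: [0.5272, 0.015, 0.1028]
eef_rot: [[0.239, 0.971, 0.0], [0.971, -0.239, 0.0], [0.0, 0.0, -1.0]]
wrist_force: [1.3, 4.3, -0.5]
grip_width: 0.0118
finger_force: 44.7
```

```bash
python3 n.py
```

```text
[ 15.55   76.19    0.179   0.22   -9.339 -32.215]
[ 1.5600e+01  7.6112e+01  6.9000e-02  1.5600e-01  1.6010e+00 -3.2279e+01]
[ 15.65   76.193  -0.379   0.119   0.78  -32.214]
[ 15.7    76.218  -0.187   0.123   0.202 -32.191]
[ 1.5750e+01  7.6232e+01 -1.0900e-01  5.0000e-02  1.7000e-01 -3.2182e+01]
```

Emit:
{"api": "carry_out", "payload": {"deltas": [[1.0,[0,0,0],0.2],[1.0,[0,0,0],0.4],[1.0,[0,0,0],0.6],[1.0,[0,0,0],0.8]]}}

```text
clock: 16.08
position: [0.5272, 0.015, 0.1028]
eef_rot: [[0.306, 0.952, -0.0], [0.952, -0.306, 0.0], [0.0, -0.0, -1.0]]
wrist_force: [2.6, 5.4, -0.9]
grip_width: 0.0118
finger_force: 44.7
```

```bash
python3 n.py
cat > pad.py <<'E'
from h import *
import sys,pickle
j=np.array([0.5356,0.06925,np.radians(-8.73)])
# mean brightness profile across jig y at z=.055 over a range of jig x, from n top pictures
def prof(ims,s,xs=np.linspace(-.045,-.01,60),ys=np.arange(.03,.085,.0005)):
    im=np.mean(ims,0).astype(np.float32)
    uv=np.array([[proj(s,P(j,[x,y,.055])[0]) for y in ys] for x in xs]).astype(np.float32)
    return ys,cv2.remap(im,uv[...,0],uv[...,1],cv2.INTER_CUBIC).mean(0).sum(-1)
if __name__=="__main__":
    for n in("a","e","f"):
        s=load(n+"_top"); ys,p=prof([s["img"]],s); print(n,np.round(p[::4]).astype(int))
    I=[];
    for _ in range(6): s=ctrl.snapshot("top"); I.append(s["img"])
    ys,p=prof(I,s); print("now",np.round(p[::4]).astype(int)); print(np.round(ys[::4]*1000))
E
python3 pad.py
```

```text
[ 16.083  72.188   0.178   0.157  -9.363 -35.358]
[ 1.6133e+01  7.2113e+01  6.8000e-02  1.7800e-01  1.5070e+00 -3.5420e+01]
[ 16.183  72.191  -0.379   0.148   0.866 -35.353]
[ 1.6233e+01  7.2219e+01 -1.8700e-01  4.2000e-02  1.8800e-01 -3.5332e+01]
[ 1.6283e+01  7.2226e+01 -1.1000e-01  7.1000e-02 -6.0000e-02 -3.5324e+01]
a [414 415 410 402 395 388 355 266 138  54  75 149 223 253 231 229 295 376
 413 419 415 413 421 422 402 356 312 313]
e [118 112 112 118 119 123 111  80  43  37  82 167 240 267 236 199 238 306
 343 348 345 344 349 356 350 341 336 340]
f [101 116 121 121 123 115 116 118 109  86  97 164 233 263 233 199 237 308
 341 345 346 345 350 351 347 339 339 341]
now [ 90 102 116 118 117 116 117 116 115 108 116 170 237 264 233 201 238 305
 342 346 342 345 350 354 349 338 336 340]
[30. 32. 34. 36. 38. 40. 42. 44. 46. 48. 50. 52. 54. 56. 58. 60. 62. 64.
 66. 68. 70. 72. 74. 76. 78. 80. 82. 84.]
```

Emit:
{"api": "carry_out", "payload": {"deltas": [[1.0,[0,0,0],0.2],[1.0,[0,0,0],0.4],[1.0,[0,0,0],0.6],[1.0,[0,0,0],0.8]]}}

```text
clock: 16.92
position: [0.5272, 0.015, 0.1028]
eef_rot: [[0.372, 0.928, -0.0], [0.928, -0.372, 0.0], [0.0, -0.0, -1.0]]
wrist_force: [2.6, 4.8, -0.1]
grip_width: 0.0114
finger_force: 44.7
```

```bash
python3 n.py | cut -c1-60
python3 - <<'E'
from pad import *
def m(I,s):
    ys,p=prof(I,s); k=(ys>.047)&(ys<.0555); f=lambda v:np.interp(v,np.maximum.accumulate(p[k]),ys[k])*1e3
    print(np.round([f(150),f(170),f(200),f(230)],2),np.round(p[34:60:4]))
for n in "ef": s=load(n+"_top"); m([s["img"]],s)
I=[]
for _ in range(6): s=ctrl.snapshot("top"); I.append(s["img"])
m(I,s)
E
```

```text
[ 16.917  68.191   0.145   0.268  -9.353 -38.49 ]
[ 1.6967e+01  6.8115e+01  3.2000e-02  2.0800e-01  1.6300e+00
[ 17.017  68.195  -0.417   0.125   0.835 -38.488]
[ 17.067  68.229  -0.227   0.148   0.239 -38.464]
[ 1.7117e+01  6.8237e+01 -1.5000e-01  1.5600e-01 -3.0000e-02
[51.63 52.07 52.78 53.66] [ 34.  52. 121. 208. 260. 259. 210.]
[51.64 52.16 52.96 53.89] [ 98.  83. 126. 201. 255. 254. 210.]
[51.83 52.49 53.38 54.34] [113. 107. 129. 187. 246. 250. 211.]
```

Emit:
{"api": "carry_out", "payload": {"deltas": [[1.0,[0,0,0],0.3],[1.0,[0,0,0],0.5],[1.0,[0,0,0],0.7],[1.0,[0,0,0],0.9],[1.0,[0,0,0],1.1]]}}

```text
clock: 17.83
position: [0.5272, 0.015, 0.1028]
eef_rot: [[0.459, 0.889, -0.0], [0.889, -0.459, 0.0], [0.0, -0.0, -1.0]]
wrist_force: [2.3, 4.0, -0.2]
grip_width: 0.0116
finger_force: 44.7
```

```bash
python3 n.py | cut -c1-60
python3 - <<'E'
from pad import *
def m(I,s):
    ys,p=prof(I,s); k=(ys>.047)&(ys<.0555); f=lambda v:np.interp(v,np.maximum.accumulate(p[k]),ys[k])*1e3
    print(np.round([f(150),f(170),f(200),f(230)],2),np.round(p[34:60:4]))
I=[]
for _ in range(6): s=ctrl.snapshot("top"); I.append(s["img"])
m(I,s)
E
```

```text
[ 17.833  62.7     0.096   0.255  -9.353 -42.79 ]
[ 1.7883e+01  6.2621e+01 -1.6000e-02  1.9600e-01  1.6360e+00
[ 17.933  62.702  -0.469   0.216   0.84  -42.788]
[ 17.983  62.734  -0.282   0.163   0.297 -42.762]
[ 1.8033e+01  6.2740e+01 -2.0500e-01  2.3500e-01  2.9000e-02
[52.84 53.48 54.43 55.  ] [114. 110. 113. 155. 216. 236. 211.]
```

Effort on joint 7 has risen about 0.085 N m, which means about 11 N, and the pad has yielded about 1.4 mm. Releasing and withdrawing.

Emit:
{"api": "carry_out", "payload": {"deltas": [[1.3,[0,0,0],0],[1.6,[0,0,0],0],[2.2,[0,0,0],0],[2.6,[0,0,0],0],[2.6,[0,0,0],0],[2.6,[0,0,0],0],[2.6,[0,0,-1],0],[2.6,[0,0,-2.5],0],[2.6,[0,0,-5],0],[2.6,[0,0,-9],0],[2.6,[0,0,-13],0],[2.6,[-6,0,-15],0],[2.6,[-10,0,-15],0],[2.6,[-14,0,-15],0],[2.6,[-18,0,-15],0],[2.6,[-18,0,-15],0],[2.6,[-18,0,-15],0],[2.6,[-18,0,-15],0]]}}

```text
clock: 19.83
position: [0.4442, -0.1459, 0.2538]
eef_rot: [[0.461, 0.887, 0.001], [0.887, -0.461, -0.0], [0.0, 0.001, -1.0]]
wrist_force: [0.9, 0.5, -0.5]
grip_width: 0.0262
finger_force: 0.0
```

Run:
```python
from h import *
both("g"); s=load("g_side"); t=load("g_top")
cv2.imwrite("pics/g.png",cv2.convertScaleAbs(np.hstack([cv2.resize(i,None,fx=4,fy=4) for i in(s["img"][190:330,265:365],t["img"][180:320,230:330])]),alpha=1.6))
```

```text
(no output)
```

View pics/g.png

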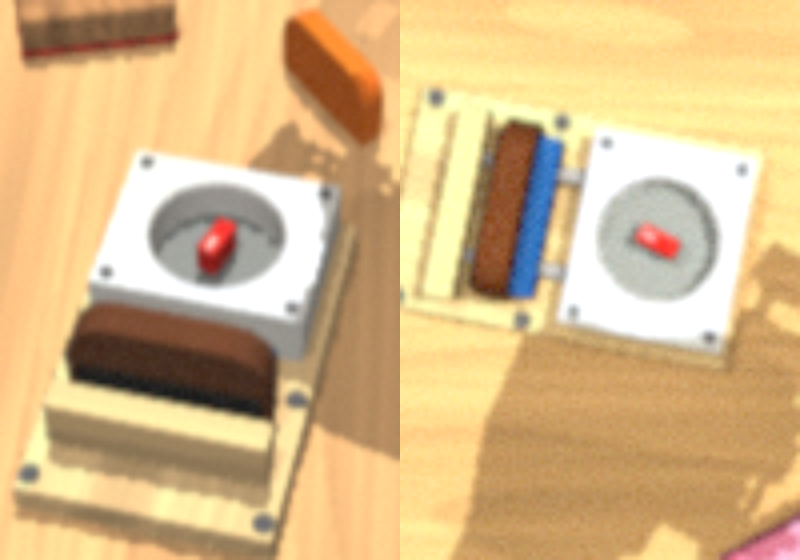

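The blank is upright and held between the blue jaw and the pad (right crop, (508,210)). The knob has stayed at the angle where I let go, and the gripper is clear.

```bash
python3 -c "
from workcell import ctrl; print(ctrl.hand_in())"
```

```text
the job is handed in; nothing more can be done
None
```

The walnut blank stands in the slot, clamped at about 11 N (estimated from joint torque and pad movement, not measured directly); the gripper is clear and the job was handed in at about 20 s, with no verdict returned.

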